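# Load four sample tubes into the processor's tray in order

## Robot

A 7-joint arm with a two-finger parallel gripper is mounted at the origin on the work surface. World frame = base frame: x ahead of the robot, y to its left, z up, the work surface at z = 0. Lengths are in m, angles in degrees, forces in N, time in s.
With the tool pointing down it reaches from about 0.4 to 0.9 m from the base axis. Payload 5.5 kg.
Tool frame: the origin (TCP) lies where the fingers leave the gripper's body, on its centre line; the fingertips stand 66 mm ahead of it and the grasp point (between the pads) lies 47 mm ahead of it (grip_depth is the distance from the TCP to the grasp point, in m); z points along the fingers, y is the direction in which the jaws open and shut (so a half turn about z gives the same grasp; the last joint's range is limited). The gripper opens to 92 mm and grips with 3 to 60 N. Pads are 19 mm wide; open, the fingers measure 130 mm over their backs; the gripper's body (75 mm by 190 mm) begins 47 mm behind the grasp point.
Start: joints at [-55.967, 28.699, -24.465, 88.831, 12.651, 65.22, -12.049], TCP at [0.211, 0.615, 0.292] pointing down, gripper open.
Joint ranges: [-164.97, 164.97], [-17.58, 116.51], [-87.97, 89.64], [11.32, 138.91], [-80.73, 260.73], [10.89, 115.49], [-147.41, 147.41]. Speed limits (degrees/s): [147.25, 147.25, 180, 180, 180, 180, 180].

## Interface

Orientations are given as [roll, pitch, yaw] about the fixed x, y, z axes, in that order (R = Rz(yaw) Ry(pitch) Rx(roll)).
In Python, from workcell import * gives the robot as it stands.
- The arm moves only by the shell command python3 -m handwheel 'ROWS' [OPENING] [FORCE]. ROWS is JSON, a list of rows, each a list of 2 entries, a list of its own where there are three numbers: the shift along the tool's x, y, z in mm, then the turn, a rotation vector about the tool's x, y, z in rad. In form: [[[dx, dy, dz], [rx, ry, rz]], ...]. A call has 1 to 12 rows; each row is the pose to reach, as a shift and turn from the pose commanded when the call began, along the tool's axes at that moment; what a row does not reach only later rows make up. A row lasts 1/8 s, in which the tool goes at most 62.5 mm and 10.7 degrees, less where a joint would pass 70% of its speed; a pose out of reach is approached as far as the arm can. A call with a gripper value outside its range is refused whole. OPENING is the opening, from 0 (shut) to 1 (fully open), set as the call begins (- or left out, the last holds). The fingers move at their own pace and stop on an object; FORCE is the grip in N (left out, the last holds). Time passes only in rows, so rows that repeat a pose let the fingers close. It gives the time, the measured TCP pose, the force and the opening at its end, in the units of the state.
- get_obs(): the state, without advancing time (a new reading comes with each control period).
- camera(name): name is "scene" or "top" or "wrist"; returns a dict with "image" (384x512x3 uint8, red, green, blue), "K" (3x3 intrinsics, pixels), "T" (4x4, takes a point from camera to world coordinates); the wrist camera has in their place "tool_from_camera" (4x4, takes a point from camera to tool coordinates, whose origin is the TCP and whose axes are the flange's). Camera axes: x right, y up, looking along -z (the intrinsics and any distortion apply to the point x, -y, -z); pixel columns grow to the right and rows downward; lengths in m; the calibration is good to about 2 mm. A picture is of the moment at which its call begins: read the wrist's pose just before it. There is no depth.
- sign_off(): hands the job in, once; it reports no verdict.
The state is a dict: "clock": time; "joint_pos": joint angles; "joint_velocities": joint speeds; "effort": joint torques, N m; "ee_pos": TCP position; "orientation": TCP orientation; "ft_force": force on the tool from outside, world axes, zero at the start; "torque": the same for the moment, N m; "finger_gap": finger opening in m.
Only numpy, scipy, OpenCV 4.12 (cv2) and the standard library are available. Lean on these libraries where they do the work, as an engineer would, in place of code of your own. Each camera call takes 0.05 s, during which the arm holds its last target.

## Task

Move the four capped tubes from the coloured storage cups to the green loading tray, keeping their order in the row: the tube that now stands in the cup nearest the robot goes into the tray place next to the orange end block, the second-nearest into the place after it, and so on, so that the tube now farthest from the robot ends up next to the grey end block. Do not tip any tube over, and leave all four standing upright on the tray's floor, one in each place, let go and at rest.

Things in the scene. Friction and masses are not known exactly. Their poses are not given: they have to be found in the camera images.
- tube_purple: loose capped sample tube with a purple screw cap, standing upright, 115 mm tall, 50 g: frosted round body 29 mm in diameter with a flat 30 mm foot, cap 34 mm in diameter from 97 to 115 mm above the foot (grip it there). Origin: centre of the underside; z up the tube
- tube_yellow: loose capped sample tube with a yellow screw cap, standing upright, 115 mm tall, 50 g: frosted round body 29 mm in diameter with a flat 30 mm foot, cap 34 mm in diameter from 97 to 115 mm above the foot (grip it there). Origin: centre of the underside; z up the tube
- tube_blue: loose capped sample tube with a blue screw cap, standing upright, 115 mm tall, 50 g: frosted round body 29 mm in diameter with a flat 30 mm foot, cap 34 mm in diameter from 97 to 115 mm above the foot (grip it there). Origin: centre of the underside; z up the tube
- tube_white: loose capped sample tube with a white screw cap, standing upright, 115 mm tall, 50 g: frosted round body 29 mm in diameter with a flat 30 mm foot, cap 34 mm in diameter from 97 to 115 mm above the foot (grip it there). Origin: centre of the underside; z up the tube
- well_purple: fixed purple square cup of the storage rack, 58 x 58 mm outside, 34 mm high, walls and floor 3 mm; at the start it holds the tube with the purple cap, within 8 mm of its middle. The four cups form one straight row at 60 mm pitch, in any order of colours. Origin: centre of its underside, 6 mm above the bench; x runs along the row, away from the robot; z up
- well_yellow: fixed yellow square cup of the storage rack, 58 x 58 mm outside, 34 mm high, walls and floor 3 mm; at the start it holds the tube with the yellow cap, within 8 mm of its middle. The four cups form one straight row at 60 mm pitch, in any order of colours. Origin: centre of its underside, 6 mm above the bench; x runs along the row, away from the robot; z up
- well_blue: fixed blue square cup of the storage rack, 58 x 58 mm outside, 34 mm high, walls and floor 3 mm; at the start it holds the tube with the blue cap, within 8 mm of its middle. The four cups form one straight row at 60 mm pitch, in any order of colours. Origin: centre of its underside, 6 mm above the bench; x runs along the row, away from the robot; z up
- well_white: fixed white square cup of the storage rack, 58 x 58 mm outside, 34 mm high, walls and floor 3 mm; at the start it holds the tube with the white cap, within 8 mm of its middle. The four cups form one straight row at 60 mm pitch, in any order of colours. Origin: centre of its underside, 6 mm above the bench; x runs along the row, away from the robot; z up
- tray: fixed green loading tray, 246 x 60 mm, side walls to 40 mm, a row of four open places, empty at the start; its dark floor is 10 mm above the bench. Origin: centre of its underside; x along the row, away from the robot, z up. Places are centred at x = -90, -30, 30 and 90 mm, y = 0; each is 54 mm along x, 50 mm across, with walls 30 mm above its floor
- stop_orange: fixed orange end block, 24 x 60 x 45 mm high, at one end of the green tray, on its long axis 136 mm from the tray's origin (at x = +136 or -136 mm of the tray); it marks the tray's first place. A grey block of the same size is at the other end. Origin: centre of its underside

How it is judged:
By the outcome, as a careful person would: the job done as asked, in the order asked, and still so for the second after the job is handed in, with the robot touching nothing.
It also fails if it takes over 112 s, if anything falls off the work surface, if the arm or the gripper's body presses on something with over 40 N, if the wrist force passes 120 N, or if a joint passes its speed limit or range.

## Working session

There is one attempt and no reset: what is moved stays moved. The work goes in short steps, Python scripts to look and compute and a shell command to move; the robot and the scene stay as the last step left them, time stands still between calls to the robot, and variables do not carry over. Pictures are saved under pics/ and viewed, and the job is handed in when it is done.

```bash
mkdir -p pics; python3 - <<'E'
from workcell import *
import cv2,numpy as np
o=get_obs(); print({k:(np.round(v,3).tolist()) for k,v in o.items()})
for n in ["scene","top","wrist"]:
    c=camera(n); cv2.imwrite(f"pics/{n}0.png",c["image"][:,:,::-1]); print(n,np.round(c["K"],1).tolist(),[ (k,np.round(c[k],3).tolist()) for k in c if k not in("image","K")])
E
```

```text
{'clock': 0.0, 'joint_pos': [-55.967, 28.753, -24.452, 88.89, 12.652, 65.22, -12.05], 'joint_velocities': [0.027, -0.052, -0.064, 0.126, -0.131, -0.038, 0.041], 'effort': [0.001, -56.661, -5.816, -27.912, -0.069, 0.031, 0.0], 'ee_pos': [0.211, 0.614, 0.291], 'orientation': [-179.89, -0.002, 161.049], 'ft_force': [-0.03, 0.173, 0.496], 'torque': [0.051, 0.003, -0.032], 'finger_gap': 0.092}
scene [[399.8, 0.0, 253.6], [0.0, 399.8, 193.7], [0.0, 0.0, 1.0]] [('T', [[-0.214, -0.839, 0.5, 0.913], [0.977, -0.186, 0.105, 0.053], [0.004, 0.511, 0.86, 0.655], [0.0, 0.0, 0.0, 1.0]])]
top [[455.3, 0.0, 264.8], [0.0, 455.3, 189.3], [0.0, 0.0, 1.0]] [('T', [[-0.003, 0.989, -0.149, 0.406], [-1.0, -0.004, -0.006, -0.019], [-0.007, 0.149, 0.989, 0.925], [0.0, 0.0, 0.0, 1.0]])]
wrist [[278.9, 0.0, 255.8], [0.0, 278.9, 198.3], [0.0, 0.0, 1.0]] [('tool_from_camera', [[-0.001, 0.955, 0.296, 0.08], [1.0, 0.0, 0.001, 0.001], [0.0, 0.296, -0.955, -0.093], [0.0, 0.0, 0.0, 1.0]])]
```

View pics/scene0.png

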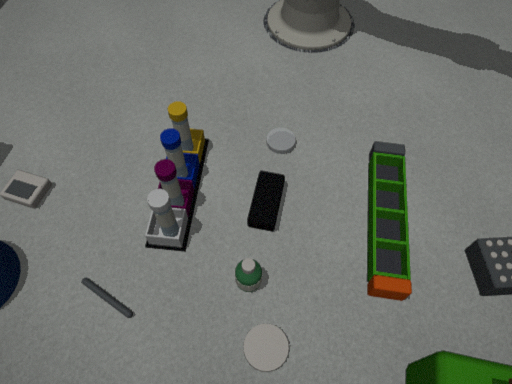

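View pics/top0.png

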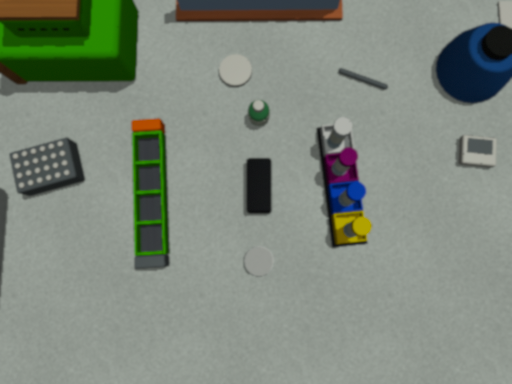

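View pics/wrist0.png

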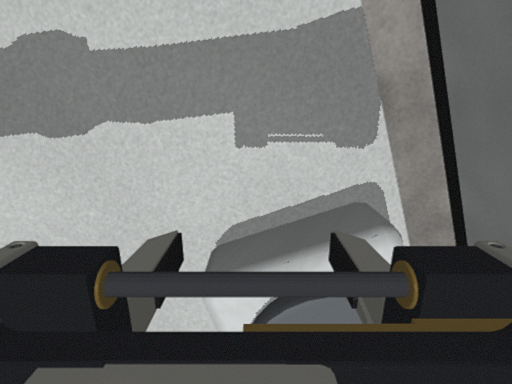

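```bash
python3 - <<'E'
import cv2
t=cv2.imread("pics/top0.png")
cv2.imwrite("pics/top_caps.png",cv2.resize(t[110:250,310:380],None,fx=4,fy=4,interpolation=cv2.INTER_CUBIC))
cv2.imwrite("pics/top_tray.png",cv2.resize(t[115:275,120:180],None,fx=3.7,fy=3.7,interpolation=cv2.INTER_CUBIC))
t=cv2.imread("pics/scene0.png")
cv2.imwrite("pics/sc_caps.png",cv2.resize(t[95:255,140:215],None,fx=3.7,fy=3.7,interpolation=cv2.INTER_CUBIC))
E
```

```text
(no output)
```

View pics/top_caps.png

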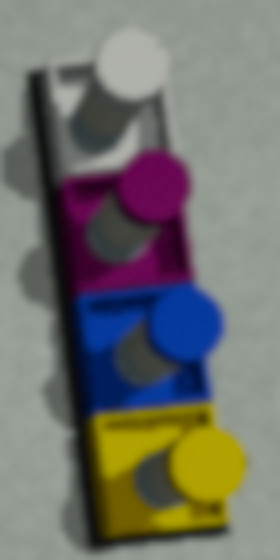

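View pics/top_tray.png

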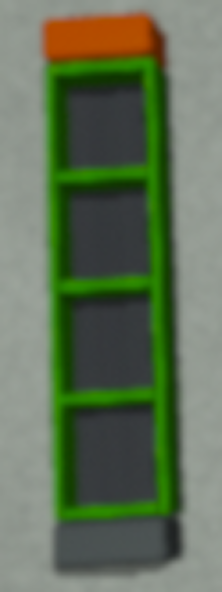

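View pics/sc_caps.png

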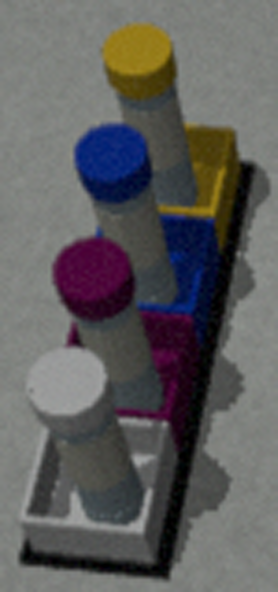

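```bash
cat > h.py <<'E'
from workcell import *
import cv2,numpy as np
from scipy.spatial.transform import Rotation as R
def ray(c,p):
    d=np.array([(p[0]-c["K"][0][2])/c["K"][0][0],-(p[1]-c["K"][1][2])/c["K"][1][1],-1.]); T=np.array(c["T"])
    return T[:3,3],T[:3,:3]@d
def atz(c,p,z):
    o,d=ray(c,p); return o+d*(z-o[2])/d[2]
def pose():
    o=get_obs(); return np.array(o["ee_pos"]),R.from_euler("xyz",o["orientation"],degrees=True),o
E
python3 - <<'E'
from h import *
t=camera("top"); s=camera("scene")
print(t.keys())
T=dict(white=(134,62),purple=(154,186),blue=(186,323),yellow=(208,463))
S=dict(yellow=(138,52),blue=(112,158),purple=(93,272),white=(67,380))
for k in T:
    a=np.array(T[k])/4+(310,110)-.375; b=np.array(S[k])/3.7+(140,95)-.36
    print(k,atz(t,a,.124).round(4),atz(s,b,.124).round(4))
C=[(48,62),(157,60),(167,515),(56,520)]
P=[]
for c in C:
    P.append(atz(t,np.array(c)/3.7+(120,115)-.36,.04)[:2])
    print(P[-1].round(4))
P=np.array(P);print(P.mean(0)); print("axis",(P[0]+P[1]-P[2]-P[3])/2, (P[0]-P[1]))
# tray corners in scene
img=s["image"][135:305,355:425,::-1]
cv2.imwrite("pics/sc_tray.png",cv2.resize(img,None,fx=3.5,fy=3.5,interpolation=cv2.INTER_CUBIC))
E
```

```text
dict_keys(['image', 'K', 'T'])
white [ 0.6436 -0.1562  0.124 ] [ 0.6424 -0.1539  0.124 ]
purple [ 0.586  -0.1635  0.124 ] [ 0.5885 -0.161   0.124 ]
blue [ 0.5238 -0.1758  0.124 ] [ 0.5269 -0.1729  0.124 ]
yellow [ 0.4617 -0.1834  0.124 ] [ 0.4629 -0.1812  0.124 ]
[0.6578 0.2518]
[0.6586 0.1926]
[0.4142 0.18  ]
[0.4118 0.2378]
[0.53559692 0.21556759]
axis [0.24519638 0.01328302] [-0.00080228  0.05920063]
```

View pics/sc_tray.png

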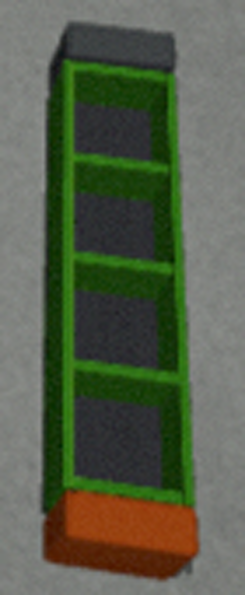

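```bash
python3 - <<'E'
from h import *
s=camera("scene")
for n,c in dict(nearL=(64,62),nearR=(177,72),midL=(65,255),midR=(180,268),p1L=(65,156),p1R=(178,168),p3L=(64,366),p3R=(187,380)).items():
    print(n,atz(s,np.array(c)/3.5+(355,135)-.36,.04).round(4))
E
```

```text
nearL [0.4163 0.1808 0.04  ]
nearR [0.4098 0.2413 0.04  ]
midL [0.5374 0.1891 0.04  ]
midR [0.5325 0.2457 0.04  ]
p1L [0.4778 0.1853 0.04  ]
p1R [0.4725 0.2433 0.04  ]
p3L [0.5988 0.1926 0.04  ]
p3R [0.5935 0.2504 0.04  ]
```

```bash
python3 -m handwheel '[[[-20,-15,0],[0,0,-0.05]],[[-60,-45,0],[0,0,-0.15]],[[-110,-80,0],[0,0,-0.25]],[[-160,-120,0],[0,0,-0.331]],[[-210,-157,0],[0,0,-0.331]],[[-260,-195,0],[0,0,-0.331]],[[-310,-232,0],[0,0,-0.331]],[[-350,-262,0],[0,0,-0.331]],[[-380,-285,0],[0,0,-0.331]],[[-400,-300,0],[0,0,-0.331]],[[-400,-300,0],[0,0,-0.331]]]' 1 10; python3 -c "
from h import *
p,r,o=pose();print(p,o['orientation'],o['joint_pos'],o['ft_force'])"
```

```text
clock: 1.68
ee_pos: [0.4931, 0.1989, 0.2921]
orientation: [-180.0, 0.0, 179.8]
ft_force: [-0.6, 0.9, -0.3]
finger_gap: 0.0918
[0.49307857 0.19892112 0.29212537] [-1.79960148e+02  1.60950036e-02  1.79759648e+02] [ -9.06813745  15.78644339 -18.71524541 106.04379267   5.88859106
  59.10370451  59.60361426] [-0.64772099  0.90519001 -0.33914475]
```

```bash
python3 - <<'E'
from h import *
p,r,o=pose();c=camera("wrist");cv2.imwrite("pics/w1.png",c["image"][:,:,::-1])
E
python3 -m handwheel '[[[3,-20,0],[0,0,0]],[[6,-60,0],[0,0,0]],[[9,-110,0],[0,0,0]],[[12,-160,0],[0,0,0]],[[15,-210,0],[0,0,0]],[[20,-260,0],[0,0,0]],[[25,-305,0],[0,0,0]],[[28,-340,0],[0,0,0]],[[31,-365,0],[0,0,0]],[[31,-381,0],[0,0,0]],[[31,-381,0],[0,0,0]],[[31,-381,0],[0,0,0]]]' 1 10
python3 - <<'E'
from h import *
p,r,o=pose();c=camera("wrist");cv2.imwrite("pics/w2.png",c["image"][:,:,::-1]);print(p,o['orientation'])
E
```

```text
clock: 3.22
ee_pos: [0.4614, -0.1782, 0.2921]
orientation: [180.0, -0.0, -179.9]
ft_force: [-0.3, -0.6, 0.3]
finger_gap: 0.0917
[ 0.46144696 -0.1781685   0.29209353] [ 1.79951860e+02 -9.10569377e-03 -1.79859971e+02]
```

View pics/w1.png

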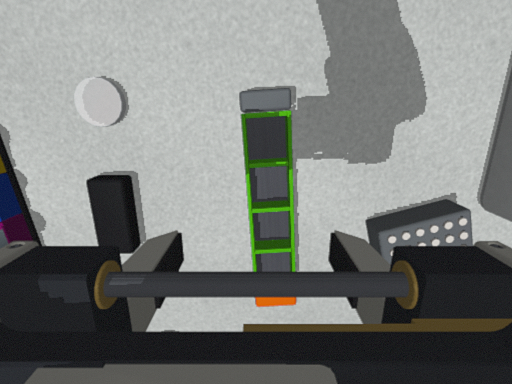

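View pics/w2.png

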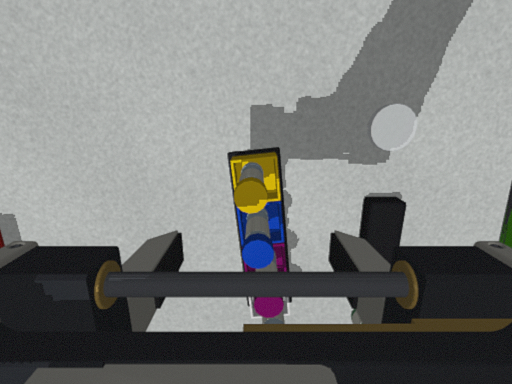

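```bash
cat >> h.py <<'E'
def wat(c,p,r,px,z):
    M=np.eye(4);M[:3,:3]=r.as_matrix();M[:3,3]=p
    c=dict(c);c["T"]=M@np.array(c["tool_from_camera"]); return atz(c,px,z)
E
python3 - <<'E'
from h import *
c=camera("wrist")
p,r,o=pose();print(p)
p2=np.array([0.46144696,-0.1781685,0.29209353])
r2=R.from_euler("xyz",[179.95,-.009,-179.86],degrees=True)
print("yellow top",wat(c,p2,r2,(250,198),.124),"blue",wat(c,p2,r2,(257.5,255),.124))
p1=np.array([0.493079,0.198921,0.292125]); r1=R.from_euler("xyz",[-179.96,0.016,179.76],degrees=True)
for px in [(243,113),(291.5,112),(247,164),(293,162.5),(249,209.5),(294.5,207.5),(252,251),(296,248.5)]: print(px,wat(c,p1,r1,px,.04).round(4))
E
```

```text
[ 0.46137292 -0.17838276  0.29214408]
yellow top [ 0.46257747 -0.1829749   0.124     ] blue [ 0.524984   -0.17539096  0.124     ]
(243, 113) [0.4148 0.1847 0.04  ]
(291.5, 112) [0.414  0.2421 0.04  ]
(247, 164) [0.4757 0.1886 0.04  ]
(293, 162.5) [0.4741 0.2459 0.04  ]
(249, 209.5) [0.536  0.1903 0.04  ]
(294.5, 207.5) [0.5335 0.25   0.04  ]
(252, 251) [0.5966 0.1938 0.04  ]
(296, 248.5) [0.593  0.2542 0.04  ]
```

```bash
python3 -m handwheel '[[[-1,-4,10],[0,0,0]],[[-1,-4,30],[0,0,0]],[[-1,-4,55],[0,0,0]],[[-1,-4,80],[0,0,0]],[[-1,-4,100],[0,0,0]],[[-1,-4,115],[0,0,0]],[[-1,-4,125],[0,0,0]],[[-1,-4,130],[0,0,0]],[[-1,-4,130],[0,0,0]],[[-1,-4,130],[0,0,0]]]' 1 15
python3 - <<'E'
from h import *
p,r,o=pose();c=camera("scene");cv2.imwrite("pics/s3.png",c["image"][:,:,::-1]);print(p,o['orientation'])
c=camera("wrist");cv2.imwrite("pics/w3.png",c["image"][:,:,::-1])
E
```

```text
clock: 4.58
ee_pos: [0.4625, -0.184, 0.1628]
orientation: [-180.0, 0.1, -180.0]
ft_force: [-0.2, -0.6, 0.1]
finger_gap: 0.0914
[ 0.46249529 -0.18400094  0.16275694] [-1.79980122e+02  5.98412404e-02 -1.79983400e+02]
```

View pics/w3.png

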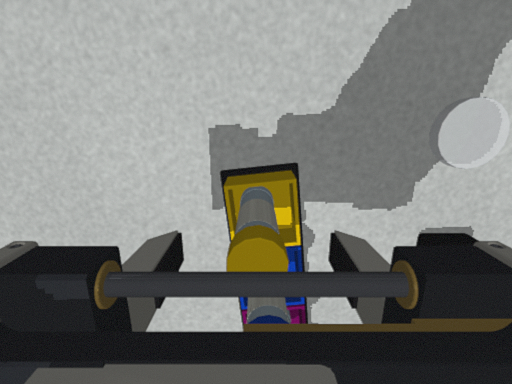

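```bash
python3 -m handwheel '[[[0,0,0],[0,0,0]],[[0,0,0],[0,0,0]],[[0,0,0],[0,0,0]],[[0,0,0],[0,0,0]],[[0,0,0],[0,0,0]],[[0,0,0],[0,0,0]],[[0,0,0],[0,0,0]],[[0,0,0],[0,0,0]]]' 0 15
```

```text
clock: 5.68
ee_pos: [0.462, -0.1839, 0.1622]
orientation: [180.0, -0.0, -180.0]
ft_force: [0.5, 0.8, 0.3]
finger_gap: 0.0334
```

```bash
python3 -m handwheel '[[[0,0,-6],[0,0,0]],[[0,0,-20],[0,0,0]],[[0,0,-45],[0,0,0]],[[0,0,-75],[0,0,0]],[[0,0,-100],[0,0,0]],[[0,0,-120],[0,0,0]],[[0,0,-130],[0,0,0]],[[0,0,-135],[0,0,0]],[[0,0,-135],[0,0,0]]]'
python3 -m handwheel '[[[-5,12,0],[0,0,0]],[[-18,45,0],[0,0,0]],[[-36,90,0],[0,0,0]],[[-54,135,0],[0,0,0]],[[-72,180,0],[0,0,0]],[[-90,225,0],[0,0,0]],[[-108,270,0],[0,0,0]],[[-126,315,0],[0,0,0]],[[-142,355,0],[0,0,0]],[[-155,388,0],[0,0,0]],[[-163,407,0],[0,0,0]],[[-163,407,0],[0,0,0]]]'
python3 - <<'E'
from h import *
p,r,o=pose();c=camera("scene");cv2.imwrite("pics/s4.png",c["image"][:,:,::-1]);print(p,o['orientation'],o['finger_gap'])
E
```

```text
clock: 6.8
ee_pos: [0.4619, -0.1838, 0.2971]
orientation: [180.0, -0.0, -180.0]
ft_force: [0.8, -0.4, -1.3]
finger_gap: 0.0331
clock: 8.3
ee_pos: [0.6239, 0.2264, 0.2958]
orientation: [179.9, -0.1, -179.8]
ft_force: [-1.2, -0.2, -0.6]
finger_gap: 0.0335
[0.62392863 0.22642426 0.29579262] [ 1.79928578e+02 -1.35262042e-01 -1.79758028e+02] 0.0334596029831059
```

View pics/s4.png

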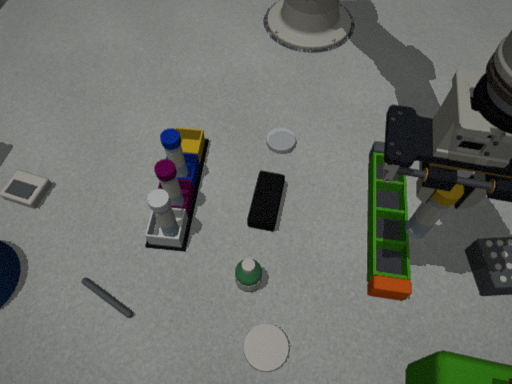

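```bash
python3 - <<'E'
import cv2
t=cv2.imread("pics/s4.png")
cv2.imwrite("pics/s4z.png",cv2.resize(t[140:300,360:500],None,fx=3.7,fy=3.7,interpolation=cv2.INTER_CUBIC))
E
```

```text
(no output)
```

View pics/s4z.png

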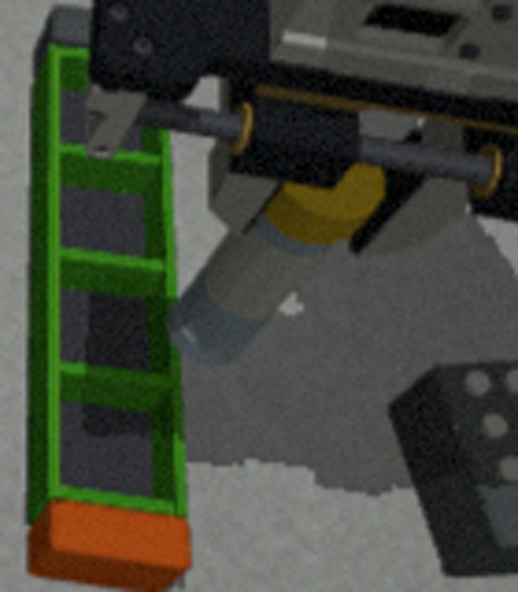

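```bash
python3 -m handwheel '[[[-1,-3,10],[0,0,0]],[[-1,-3,30],[0,0,0]],[[-1,-3,55],[0,0,0]],[[-1,-3,75],[0,0,0]],[[-1,-3,95],[0,0,0]],[[-1,-3,110],[0,0,0]],[[-1,-3,120],[0,0,0]],[[-1,-3,126],[0,0,0]],[[-1,-3,129],[0,0,0]],[[-1,-3,131],[0,0,0]],[[-1,-3,131],[0,0,0]],[[-1,-3,131],[0,0,0]]]'
python3 - <<'E'
from h import *
p,r,o=pose();c=camera("scene");cv2.imwrite("pics/s5.png",cv2.resize(c["image"][140:300,360:500,::-1],None,fx=3.7,fy=3.7));print(p,o['orientation'],o['finger_gap'],o['ft_force'])
E
```

```text
clock: 9.85
ee_pos: [0.6262, 0.2202, 0.1666]
orientation: [180.0, 0.0, -180.0]
ft_force: [0.2, 0.3, -1.1]
finger_gap: 0.0335
[0.62616983 0.22022128 0.16661678] [ 1.79986587e+02  3.40248494e-02 -1.79990940e+02] 0.033500443141749624 [ 0.22243662  0.2562707  -1.14225739]
```

View pics/s5.png

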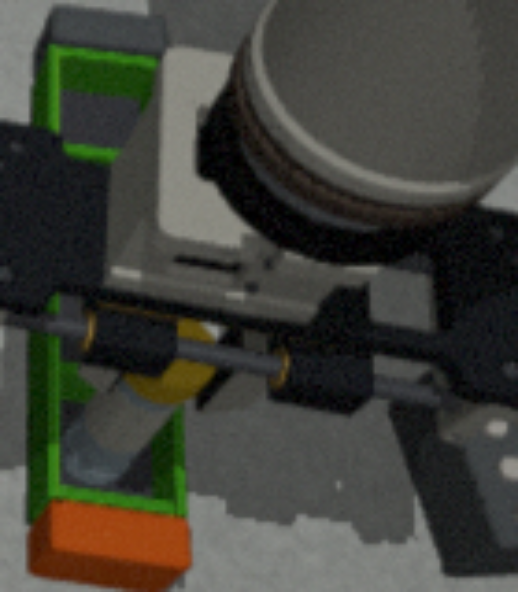

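```bash
python3 -m handwheel '[[[0,1,1],[0,0,0]],[[0,2,2],[0,0,0]],[[0,2,3],[0,0,0]],[[0,2,3],[0,0,0]],[[0,2,3],[0,0,0]]]'
python3 - <<'E'
from h import *
c=camera("scene");print(atz(c,(386.3,265.5),.013)); print(pose()[0],get_obs()["ft_force"])
E
```

```text
clock: 10.52
ee_pos: [0.626, 0.2223, 0.1633]
orientation: [180.0, 0.0, -180.0]
ft_force: [-0.8, 0.1, 0.2]
finger_gap: 0.0333
[0.62903624 0.2239129  0.013     ]
[0.6260087  0.22227592 0.16328402] [0.46667711 0.08750085 0.6927597 ]
```

```bash
python3 -m handwheel '[[[0,0,0],[0,0,0]],[[0,0,0],[0,0,0]],[[0,0,0],[0,0,0]],[[0,0,0],[0,0,0]],[[0,0,0],[0,0,0]],[[0,0,0],[0,0,0]]]' 1
python3 -m handwheel '[[[0,0,-8],[0,0,0]],[[0,0,-30],[0,0,0]],[[0,0,-60],[0,0,0]],[[0,0,-90],[0,0,0]],[[0,0,-115],[0,0,0]],[[0,0,-130],[0,0,0]],[[0,0,-130],[0,0,0]],[[0,0,-130],[0,0,0]]]'
python3 - <<'E'
from h import *
p,r,o=pose();c=camera("scene");cv2.imwrite("pics/s6.png",c["image"][:,:,::-1]);print(p,o['orientation'])
E
```

```text
clock: 11.32
ee_pos: [0.6259, 0.2221, 0.1632]
orientation: [180.0, -0.0, -180.0]
ft_force: [-0.0, -0.5, -1.2]
finger_gap: 0.0886
clock: 12.32
ee_pos: [0.6254, 0.2219, 0.292]
orientation: [-180.0, -0.1, -180.0]
ft_force: [-0.0, 0.3, 0.3]
finger_gap: 0.0915
[0.62542799 0.22188111 0.29202796] [-1.79960932e+02 -9.75688449e-02 -1.79982904e+02]
```

View pics/s6.png

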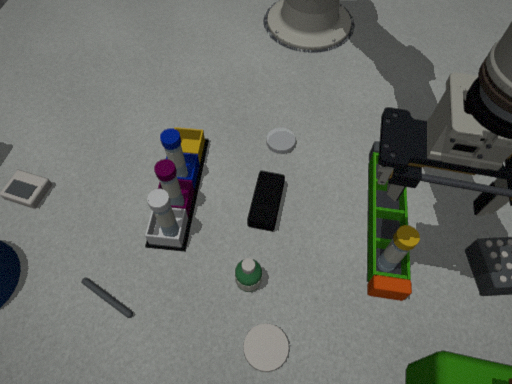

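```bash
python3 -m handwheel '[[[3,-12,0],[0,0,0]],[[12,-48,0],[0,0,0]],[[24,-95,0],[0,0,0]],[[36,-143,0],[0,0,0]],[[48,-190,0],[0,0,0]],[[60,-238,0],[0,0,0]],[[72,-286,0],[0,0,0]],[[84,-333,0],[0,0,0]],[[93,-370,0],[0,0,0]],[[98,-389,0],[0,0,0]],[[100,-397,0],[0,0,0]],[[100,-397,0],[0,0,0]]]'
python3 -m handwheel '[[[0,0,8],[0,0,0]],[[0,0,30],[0,0,0]],[[0,0,55],[0,0,0]],[[0,0,80],[0,0,0]],[[0,0,100],[0,0,0]],[[0,0,115],[0,0,0]],[[0,0,125],[0,0,0]],[[0,0,130],[0,0,0]],[[0,0,130],[0,0,0]],[[0,0,130],[0,0,0]]]'
python3 - <<'E'
from h import *
p,r,o=pose();print(p,o['orientation'])
c=camera("wrist");cv2.imwrite("pics/w7.png",c["image"][:,:,::-1])
c=camera("top");cv2.imwrite("pics/t7.png",c["image"][:,:,::-1])
E
```

```text
clock: 13.88
ee_pos: [0.5257, -0.1751, 0.2929]
orientation: [180.0, -0.0, 180.0]
ft_force: [-0.0, -0.2, -0.5]
finger_gap: 0.0918
clock: 15.12
ee_pos: [0.5265, -0.175, 0.1638]
orientation: [-180.0, 0.1, -180.0]
ft_force: [-0.7, 1.0, 0.0]
finger_gap: 0.0918
[ 0.52647986 -0.17501265  0.16382308] [-1.79982622e+02  6.19631543e-02 -1.79990112e+02]
```

View pics/w7.png

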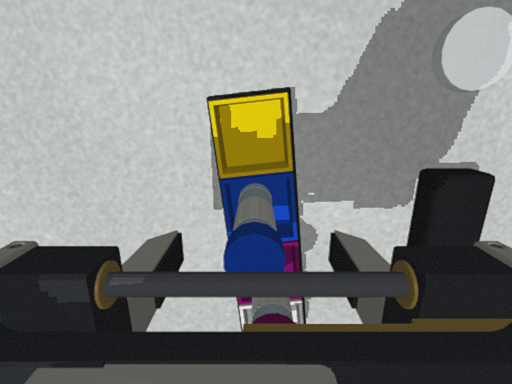

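```bash
python3 -m handwheel '[[[0,0,1],[0,0,0]],[[0,0,1],[0,0,0]],[[0,0,1],[0,0,0]],[[0,0,1],[0,0,0]],[[0,0,1],[0,0,0]],[[0,0,1],[0,0,0]],[[0,0,1],[0,0,0]],[[0,0,1],[0,0,0]]]' 0 15
python3 -m handwheel '[[[0,0,-6],[0,0,0]],[[0,0,-20],[0,0,0]],[[0,0,-45],[0,0,0]],[[0,0,-75],[0,0,0]],[[0,0,-100],[0,0,0]],[[0,0,-120],[0,0,0]],[[0,0,-130],[0,0,0]],[[0,0,-135],[0,0,0]],[[0,0,-135],[0,0,0]]]'
```

```text
clock: 16.23
ee_pos: [0.5261, -0.1749, 0.1622]
orientation: [180.0, -0.0, -180.0]
ft_force: [-1.3, 0.4, -0.5]
finger_gap: 0.0338
clock: 17.35
ee_pos: [0.5259, -0.1748, 0.2971]
orientation: [180.0, -0.0, -180.0]
ft_force: [0.1, 0.2, -0.6]
finger_gap: 0.0338
```

```bash
python3 -m handwheel '[[[-1,10,0],[0,0,0]],[[-4,42,0],[0,0,0]],[[-9,88,0],[0,0,0]],[[-14,134,0],[0,0,0]],[[-19,180,0],[0,0,0]],[[-23,226,0],[0,0,0]],[[-28,272,0],[0,0,0]],[[-32,318,0],[0,0,0]],[[-36,358,0],[0,0,0]],[[-38,383,0],[0,0,0]],[[-39,395,0],[0,0,0]],[[-39,395,0],[0,0,0]]]'
python3 -m handwheel '[[[0,0,8],[0,0,0]],[[0,0,30],[0,0,0]],[[0,0,55],[0,0,0]],[[0,0,75],[0,0,0]],[[0,0,95],[0,0,0]],[[0,0,110],[0,0,0]],[[0,0,120],[0,0,0]],[[0,0,127],[0,0,0]],[[0,0,130],[0,0,0]],[[0,0,130],[0,0,0]],[[0,0,130],[0,0,0]]]'
python3 - <<'E'
from h import *
p,r,o=pose();c=camera("scene");cv2.imwrite("pics/s8.png",cv2.resize(c["image"][140:300,360:500,::-1],None,fx=3.7,fy=3.7));print(p,o['orientation'],o['finger_gap'],o['ft_force'])
E
```

```text
clock: 18.85
ee_pos: [0.5644, 0.2208, 0.2966]
orientation: [-180.0, -0.1, -179.9]
ft_force: [0.5, -0.9, -0.2]
finger_gap: 0.0339
clock: 20.23
ee_pos: [0.5653, 0.2203, 0.1677]
orientation: [180.0, 0.0, -180.0]
ft_force: [0.6, -0.1, -0.8]
finger_gap: 0.0334
[0.56527515 0.22033497 0.16773708] [ 1.79980757e+02  4.99350708e-02 -1.79980652e+02] 0.03336986619088111 [ 0.56462631 -0.09640331 -0.75877016]
```

View pics/s8.png

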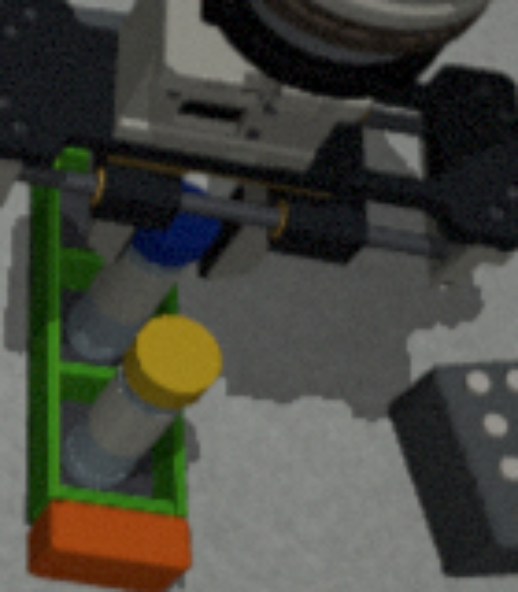

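Blue hangs in the second place, yellow stands in the first. Lower 4 mm, release, retreat.

```bash
python3 -m handwheel '[[[0,0,1],[0,0,0]],[[0,0,3],[0,0,0]],[[0,0,4],[0,0,0]],[[0,0,4],[0,0,0]],[[0,0,4],[0,0,0]]]'
python3 -m handwheel '[[[0,0,0],[0,0,0]],[[0,0,0],[0,0,0]],[[0,0,0],[0,0,0]],[[0,0,0],[0,0,0]],[[0,0,0],[0,0,0]],[[0,0,0],[0,0,0]]]' 1
python3 -m handwheel '[[[0,0,-8],[0,0,0]],[[0,0,-30],[0,0,0]],[[0,0,-60],[0,0,0]],[[0,0,-90],[0,0,0]],[[0,0,-115],[0,0,0]],[[0,0,-130],[0,0,0]],[[0,0,-130],[0,0,0]],[[0,0,-130],[0,0,0]]]'
python3 - <<'E'
from h import *
p,r,o=pose();print(p)
c=camera("scene");cv2.imwrite("pics/s9.png",c["image"][:,:,::-1])
E
```

```text
clock: 20.9
ee_pos: [0.565, 0.2201, 0.1632]
orientation: [-180.0, 0.0, -180.0]
ft_force: [0.0, -0.1, 0.4]
finger_gap: 0.0336
clock: 21.65
ee_pos: [0.565, 0.2202, 0.1632]
orientation: [180.0, -0.0, -180.0]
ft_force: [0.2, 0.1, 0.4]
finger_gap: 0.0887
clock: 22.65
ee_pos: [0.5644, 0.2198, 0.2921]
orientation: [-180.0, -0.1, -180.0]
ft_force: [-0.4, -0.2, -1.1]
finger_gap: 0.0919
[0.56443157 0.2198428  0.29214885]
```

View pics/s9.png

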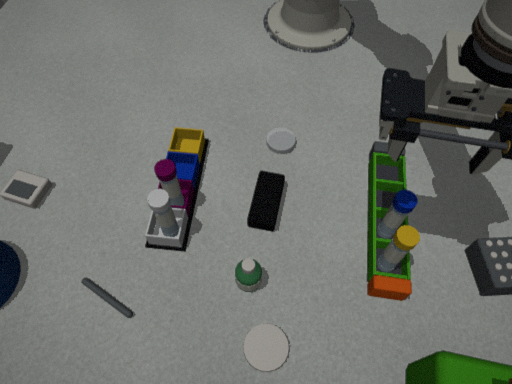

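Both placed tubes stand upright (caps at 403,202 and 405,238). Purple next.

```bash
python3 -m handwheel '[[[-1,-12,0],[0,0,0]],[[-3,-46,0],[0,0,0]],[[-5,-92,0],[0,0,0]],[[-8,-138,0],[0,0,0]],[[-11,-184,0],[0,0,0]],[[-13,-230,0],[0,0,0]],[[-16,-276,0],[0,0,0]],[[-18,-320,0],[0,0,0]],[[-20,-355,0],[0,0,0]],[[-22,-375,0],[0,0,0]],[[-22,-382,0],[0,0,0]],[[-22,-382,0],[0,0,0]]]'
python3 -m handwheel '[[[0,0,8],[0,0,0]],[[0,0,30],[0,0,0]],[[0,0,55],[0,0,0]],[[0,0,80],[0,0,0]],[[0,0,100],[0,0,0]],[[0,0,115],[0,0,0]],[[0,0,125],[0,0,0]],[[0,0,130],[0,0,0]],[[0,0,131],[0,0,0]],[[0,0,131],[0,0,0]]]'
python3 - <<'E'
from h import *
p,r,o=pose();print(p,o['orientation'])
c=camera("wrist");cv2.imwrite("pics/w10.png",c["image"][:,:,::-1])
E
```

```text
clock: 24.2
ee_pos: [0.587, -0.161, 0.2929]
orientation: [180.0, -0.0, -179.9]
ft_force: [0.2, 0.6, 0.1]
finger_gap: 0.092
clock: 25.45
ee_pos: [0.5874, -0.162, 0.1627]
orientation: [-180.0, 0.1, -180.0]
ft_force: [0.9, -0.1, -0.7]
finger_gap: 0.0917
[ 0.58739197 -0.16198619  0.16274525] [-1.79987273e+02  5.03145999e-02 -1.79991749e+02]
```

View pics/w10.png

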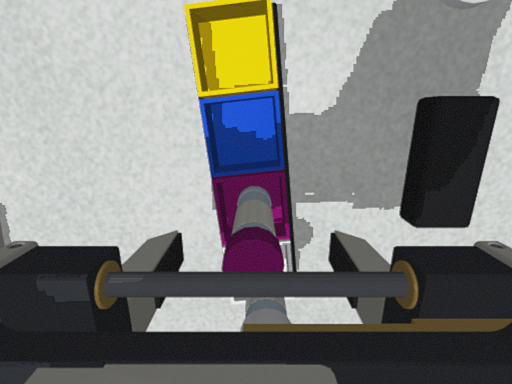

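```bash
python3 -m handwheel '[[[0,0,0],[0,0,0]],[[0,0,0],[0,0,0]],[[0,0,0],[0,0,0]],[[0,0,0],[0,0,0]],[[0,0,0],[0,0,0]],[[0,0,0],[0,0,0]],[[0,0,0],[0,0,0]],[[0,0,0],[0,0,0]]]' 0 15
python3 -m handwheel '[[[0,0,-6],[0,0,0]],[[0,0,-20],[0,0,0]],[[0,0,-45],[0,0,0]],[[0,0,-75],[0,0,0]],[[0,0,-100],[0,0,0]],[[0,0,-120],[0,0,0]],[[0,0,-130],[0,0,0]],[[0,0,-135],[0,0,0]],[[0,0,-135],[0,0,0]]]'
```

```text
clock: 26.5
ee_pos: [0.587, -0.1618, 0.1622]
orientation: [180.0, -0.0, -180.0]
ft_force: [0.7, -0.2, 0.1]
finger_gap: 0.0331
clock: 27.62
ee_pos: [0.5869, -0.1619, 0.2971]
orientation: [180.0, -0.0, -180.0]
ft_force: [-1.1, 0.3, -0.8]
finger_gap: 0.0337
```

```bash
python3 -m handwheel '[[[2,10,0],[0,0,0]],[[9,40,0],[0,0,0]],[[18,84,0],[0,0,0]],[[28,128,0],[0,0,0]],[[37,172,0],[0,0,0]],[[47,216,0],[0,0,0]],[[56,260,0],[0,0,0]],[[66,304,0],[0,0,0]],[[74,342,0],[0,0,0]],[[80,367,0],[0,0,0]],[[82,378,0],[0,0,0]],[[82,378,0],[0,0,0]]]'
python3 -m handwheel '[[[0,0,8],[0,0,0]],[[0,0,30],[0,0,0]],[[0,0,55],[0,0,0]],[[0,0,75],[0,0,0]],[[0,0,95],[0,0,0]],[[0,0,110],[0,0,0]],[[0,0,120],[0,0,0]],[[0,0,127],[0,0,0]],[[0,0,130],[0,0,0]],[[0,0,130],[0,0,0]],[[0,0,130],[0,0,0]]]'
python3 - <<'E'
from h import *
p,r,o=pose();c=camera("scene");cv2.imwrite("pics/s11.png",cv2.resize(c["image"][140:300,360:500,::-1],None,fx=3.7,fy=3.7));print(p,o['orientation'],o['finger_gap'],o['ft_force'])
c=camera("top");cv2.imwrite("pics/t11.png",c["image"][:,:,::-1])
E
```

```text
clock: 29.12
ee_pos: [0.5045, 0.2166, 0.2968]
orientation: [-180.0, -0.0, -179.9]
ft_force: [0.4, -0.6, -0.2]
finger_gap: 0.0336
clock: 30.5
ee_pos: [0.5053, 0.2163, 0.1677]
orientation: [180.0, 0.0, -180.0]
ft_force: [-1.0, 0.7, -0.9]
finger_gap: 0.0334
[0.50525397 0.21633667 0.16769548] [ 1.79978606e+02  4.77721507e-02 -1.79979166e+02] 0.03344436463325727 [-1.02626849  0.70485301 -0.87987035]
```

View pics/s11.png

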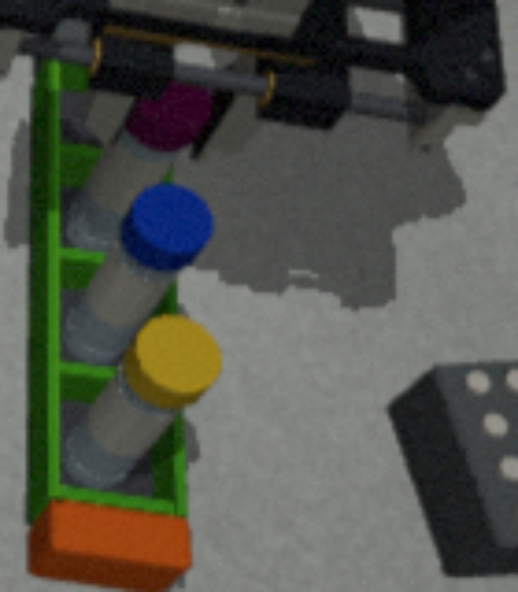

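Purple sits in the third place, all evenly spaced. Lower, release, go to white.

```bash
python3 -m handwheel '[[[0,0,1],[0,0,0]],[[0,0,3],[0,0,0]],[[0,0,4],[0,0,0]],[[0,0,4],[0,0,0]],[[0,0,4],[0,0,0]]]'
python3 -m handwheel '[[[0,0,0],[0,0,0]],[[0,0,0],[0,0,0]],[[0,0,0],[0,0,0]],[[0,0,0],[0,0,0]],[[0,0,0],[0,0,0]],[[0,0,0],[0,0,0]]]' 1
python3 -m handwheel '[[[0,0,-8],[0,0,0]],[[0,0,-30],[0,0,0]],[[0,0,-60],[0,0,0]],[[0,0,-90],[0,0,0]],[[0,0,-115],[0,0,0]],[[0,0,-130],[0,0,0]],[[0,0,-130],[0,0,0]],[[0,0,-130],[0,0,0]]]'
```

```text
clock: 31.22
ee_pos: [0.505, 0.2161, 0.1632]
orientation: [180.0, -0.0, -180.0]
ft_force: [-0.3, -0.3, -0.2]
finger_gap: 0.0335
clock: 31.98
ee_pos: [0.505, 0.2161, 0.1632]
orientation: [180.0, -0.0, -180.0]
ft_force: [0.1, -0.2, -0.7]
finger_gap: 0.0887
clock: 32.98
ee_pos: [0.5045, 0.2158, 0.2923]
orientation: [-180.0, -0.1, -180.0]
ft_force: [-1.3, 0.4, -0.5]
finger_gap: 0.0919
```

```bash
python3 -m handwheel '[[[-4,-12,0],[0,0,0]],[[-16,-44,0],[0,0,0]],[[-33,-88,0],[0,0,0]],[[-50,-134,0],[0,0,0]],[[-67,-180,0],[0,0,0]],[[-84,-225,0],[0,0,0]],[[-100,-270,0],[0,0,0]],[[-116,-312,0],[0,0,0]],[[-128,-345,0],[0,0,0]],[[-135,-364,0],[0,0,0]],[[-138,-371,0],[0,0,0]],[[-138,-371,0],[0,0,0]]]'
python3 -m handwheel '[[[0,0,8],[0,0,0]],[[0,0,30],[0,0,0]],[[0,0,55],[0,0,0]],[[0,0,80],[0,0,0]],[[0,0,100],[0,0,0]],[[0,0,115],[0,0,0]],[[0,0,125],[0,0,0]],[[0,0,130],[0,0,0]],[[0,0,131],[0,0,0]],[[0,0,131],[0,0,0]]]'
python3 - <<'E'
from h import *
p,r,o=pose();print(p,o['orientation'])
c=camera("wrist");cv2.imwrite("pics/w12.png",c["image"][:,:,::-1])
E
```

```text
clock: 34.48
ee_pos: [0.643, -0.154, 0.2928]
orientation: [179.9, -0.0, -180.0]
ft_force: [0.9, 0.4, 0.0]
finger_gap: 0.0916
clock: 35.72
ee_pos: [0.6434, -0.155, 0.1628]
orientation: [-180.0, 0.1, -180.0]
ft_force: [0.6, -0.1, 0.6]
finger_gap: 0.0916
[ 0.64344806 -0.15495306  0.16279766] [-1.79989062e+02  5.67795719e-02 -1.79991397e+02]
```

View pics/w12.png

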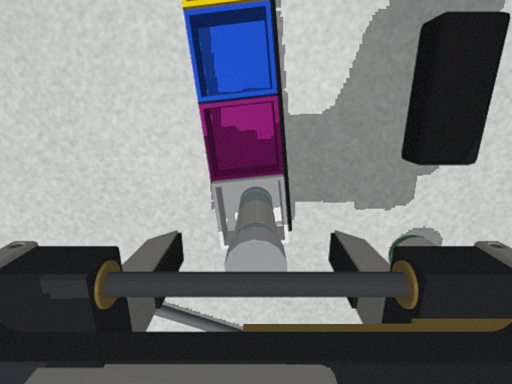

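```bash
python3 -m handwheel '[[[0,0,0],[0,0,0]],[[0,0,0],[0,0,0]],[[0,0,0],[0,0,0]],[[0,0,0],[0,0,0]],[[0,0,0],[0,0,0]],[[0,0,0],[0,0,0]],[[0,0,0],[0,0,0]],[[0,0,0],[0,0,0]]]' 0 15
python3 -m handwheel '[[[0,0,-6],[0,0,0]],[[0,0,-20],[0,0,0]],[[0,0,-45],[0,0,0]],[[0,0,-75],[0,0,0]],[[0,0,-100],[0,0,0]],[[0,0,-120],[0,0,0]],[[0,0,-130],[0,0,0]],[[0,0,-135],[0,0,0]],[[0,0,-135],[0,0,0]]]'
```

```text
clock: 36.78
ee_pos: [0.643, -0.1548, 0.1622]
orientation: [180.0, -0.0, -180.0]
ft_force: [0.7, 0.5, 0.1]
finger_gap: 0.0332
clock: 37.9
ee_pos: [0.6429, -0.1548, 0.2968]
orientation: [180.0, -0.0, -180.0]
ft_force: [-0.0, -0.1, -0.2]
finger_gap: 0.0333
```

```bash
python3 -m handwheel '[[[5,10,0],[0,0,0]],[[21,38,0],[0,0,0]],[[43,80,0],[0,0,0]],[[66,122,0],[0,0,0]],[[89,165,0],[0,0,0]],[[112,208,0],[0,0,0]],[[135,250,0],[0,0,0]],[[158,293,0],[0,0,0]],[[178,330,0],[0,0,0]],[[192,356,0],[0,0,0]],[[198,367,0],[0,0,0]],[[198,367,0],[0,0,0]]]'
python3 -m handwheel '[[[0,0,8],[0,0,0]],[[0,0,30],[0,0,0]],[[0,0,55],[0,0,0]],[[0,0,75],[0,0,0]],[[0,0,95],[0,0,0]],[[0,0,110],[0,0,0]],[[0,0,120],[0,0,0]],[[0,0,127],[0,0,0]],[[0,0,130],[0,0,0]],[[0,0,130],[0,0,0]],[[0,0,130],[0,0,0]]]'
python3 - <<'E'
from h import *
p,r,o=pose();c=camera("scene");cv2.imwrite("pics/s13.png",cv2.resize(c["image"][140:300,360:500,::-1],None,fx=3.7,fy=3.7));print(p,o['orientation'],o['finger_gap'],o['ft_force'])
E
```

```text
clock: 39.4
ee_pos: [0.4445, 0.2124, 0.2969]
orientation: [-180.0, -0.0, -179.9]
ft_force: [-0.2, -1.0, -0.1]
finger_gap: 0.0336
clock: 40.78
ee_pos: [0.4452, 0.2123, 0.1676]
orientation: [180.0, 0.0, -180.0]
ft_force: [-0.7, -0.1, -0.8]
finger_gap: 0.0335
[0.44522499 0.21230731 0.16763229] [ 1.79980373e+02  4.49899475e-02 -1.79979249e+02] 0.0334973235302519 [-0.72637531 -0.11411192 -0.75100992]
```

View pics/s13.png

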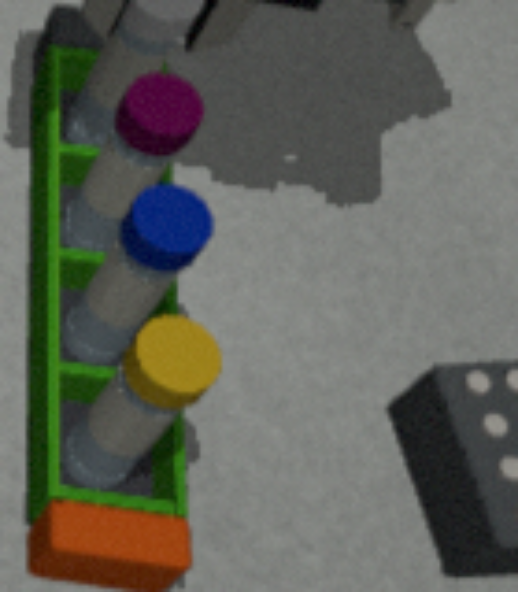

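```bash
python3 -m handwheel '[[[0,0,1],[0,0,0]],[[0,0,3],[0,0,0]],[[0,0,4],[0,0,0]],[[0,0,4],[0,0,0]],[[0,0,4],[0,0,0]]]'
python3 -m handwheel '[[[0,0,0],[0,0,0]],[[0,0,0],[0,0,0]],[[0,0,0],[0,0,0]],[[0,0,0],[0,0,0]],[[0,0,0],[0,0,0]],[[0,0,0],[0,0,0]]]' 1
python3 -m handwheel '[[[0,0,-8],[0,0,0]],[[0,0,-30],[0,0,0]],[[0,0,-60],[0,0,0]],[[0,0,-90],[0,0,0]],[[0,0,-115],[0,0,0]],[[0,0,-130],[0,0,0]],[[0,0,-130],[0,0,0]],[[0,0,-130],[0,0,0]]]'
python3 -m handwheel '[[[0,-15,0],[0,0,0]],[[0,-50,0],[0,0,0]],[[0,-90,0],[0,0,0]],[[0,-130,0],[0,0,0]],[[0,-170,0],[0,0,0]],[[0,-195,0],[0,0,0]],[[0,-200,0],[0,0,0]],[[0,-200,0],[0,0,0]],[[0,-200,0],[0,0,0]]]'
python3 - <<'E'
from h import *
s=camera("scene")["image"];t=camera("top")["image"]
cv2.imwrite("pics/s14.png",np.hstack([cv2.resize(s[130:305,350:450],None,fx=3.3,fy=3.3),cv2.resize(t[110:285,110:210],None,fx=3.3,fy=3.3)])[:,:,::-1])
print(pose()[0],get_obs()["ft_force"])
E
```

```text
clock: 41.45
ee_pos: [0.4449, 0.2121, 0.1632]
orientation: [180.0, -0.0, -180.0]
ft_force: [-0.3, 0.1, -0.3]
finger_gap: 0.0333
clock: 42.2
ee_pos: [0.4449, 0.2121, 0.1632]
orientation: [180.0, -0.0, -180.0]
ft_force: [0.5, -0.2, -0.8]
finger_gap: 0.0887
clock: 43.2
ee_pos: [0.4445, 0.2118, 0.2923]
orientation: [-180.0, -0.1, -180.0]
ft_force: [-0.7, 0.1, 0.3]
finger_gap: 0.0919
clock: 44.32
ee_pos: [0.4449, 0.0133, 0.2931]
orientation: [180.0, -0.0, -179.9]
ft_force: [0.3, -0.7, 0.9]
finger_gap: 0.0918
[0.444997   0.01321413 0.29314646] [-0.11227587 -0.33856121  0.18310457]
```

View pics/s14.png

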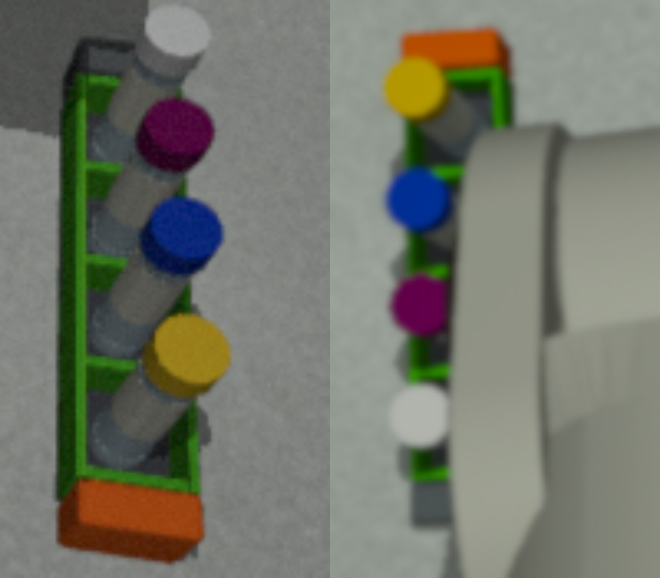

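All four stand upright, one to a place, in the order yellow, blue, purple, white from orange to grey, and the arm is clear. Handing in.

```bash
python3 -c "
from workcell import *
print(sign_off())"
```

```text
the job is handed in; nothing more can be done
None
```

All four tubes are in the green tray, one to a place. From the orange block to the grey they run yellow, blue, purple, white, which matches their order outwards from the robot. I gripped each by its cap, carried it upright above the others, set it about 1 mm or less above the floor or on it, and let go.

- **Final picture:** the scene camera shows all four upright and released. The top camera agrees on order and spacing, though the arm hid part of the tray.
- **Robot state:** the arm was clear of everything, force readings at the end of each move stayed under about 2 N, and the robot's clock was at about 44 s when I handed in.
- **Disagreements:** the three cameras put the tray centre up to 4 mm apart sideways. I used a value in between, well inside the places' 10 mm clearance. No other check failed or disagreed.

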